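Seal the plant-food tub

TASK

Draw the green lid wholly out from under the low birch riser by its orange tab and let go of it; then take it by its white handle, set it square on the open plant-food tub and let go. Press the lid down with a firm but measured push at one corner after another, never leaning hard on it, until the rubber seal is fully down and the lid is flush all round; leave the pot, watering can, spray bottle and saucer where they are.

Things in the scene. Friction and masses are not known exactly. Their poses are not given: they have to be found in the camera images.
- lid_handle (a point): White bar handle on the middle of the loose lid: 60 mm long along x, 20 mm thick along y, 34 mm above the plate's top. This point is on the lid's centre, 18 mm above the plate's top, 16 mm below the handle's top, 40 mm above the plug's underside. x points away from the tab, z up. At the start it is under the riser's board and cannot be reached from above.
- lid_tab (a point): The lid's orange upright pull tab on the middle of its -x edge: 12 mm thick along y, 38 mm long along x beyond the plate edge, 36 mm tall (12 to 48 mm above the plug's underside). This point is its middle: 95 mm from the lid's centre, 30 mm above the plug's underside. Same axes as the lid.
- tub_top (a point): Middle of the tub's mouth, at the height of the flange's top (85 mm). The mouth is 108 (x) x 88 (y) mm: the lid's plug enters with 5 mm to spare on each side. The lid's x goes along the tub's x, either way round. A set-down lid rests on the seal, the plate's underside up to 6 mm above the flange; with the seal fully down it lies on the flange.
- tub: White open rectangular tub with a green band, fixed, 85 mm tall, with an 18 mm wide flange at the top, 144 (x) x 124 (y) mm outside. Origin at the centre of its underside. A black rubber seal in four corner parts stands up to 6 mm above the flange; it bears at the corners, x +-63, y +-53 mm. The force between lid and tub must stay under 42 N; a push on the lid's middle needs about 48 N.
- seal_near_left (a joint): How far the seal is pressed down at the tub's -x, +y corner: 0 = 6 mm proud, 0.006 m = fully down; starts up to 1.5 mm down. It yields to about 12 N over the corner and stays where it is pressed. Pressing one corner tips the lid and may lift the opposite corner of the lid, which comes down again when that is pressed.
- seal_near_right (a joint): The same at the tub's -x, -y corner.
- seal_far_left (a joint): The same at the tub's +x, +y corner.
- seal_far_right (a joint): The same at the tub's +x, -y corner.
- lid: Loose green plastic lid, about 210 g: plate 150 (x) x 130 (y) x 10 mm with a plug frame below (98 x 78 mm outside, 12 mm deep) on which it stands. Origin: centre of the plug's underside; axes as lid_handle. It starts under the riser, plug down, tab out towards the robot. Places to press: white discs on the plate at x +-60, y +-50 mm, over the corners of the tub's seal when on.
- riser: Fixed low birch riser, open towards the robot at its -x side: 220 mm wide (y), 200 mm deep (x), board 16 mm thick, underside 68 and top 84 mm above the work surface, side walls 16 mm thick. Origin: middle of its front edge on the work surface; x points into it. It stands on one side, the tub on the other.
- pot: Terracotta-coloured silicone plant pot, 116 mm across, 110 mm tall; leave alone. Origin at the underside.
- can: Blue plastic watering can, about 200 mm long with spout, 140 mm tall; leave alone. Origin at the underside.
- spray: Amber glass spray bottle, 72 mm across, 190 mm tall; leave alone. Origin at the underside.
- saucer: White ceramic saucer, 100 mm across, 18 mm high, on the riser's board, its centre 125 to 140 mm behind the front edge; leave alone. Origin at the underside.

How it is judged:
On the way, in this order (a step that is already met when the one before it is completed fails the run):
1. the lid lies on the work surface with its handle out from under the riser's board, and is let go (x of lid_handle in the frame of riser below -0.02 m and height (world z) of lid_handle below 0.046 m and contact force between the fingers and lid below 0.3 N), for 0.2 s.
2. the lid lies square on the tub's seal and is let go (horizontal distance between lid_handle and tub_top below 0.01 m and z of lid_handle in the frame of tub_top below 0.04 m and angle between the x axis of lid_handle and the x axis of tub_top, either way round below 0.12 rad and contact force between the fingers and lid below 0.3 N), for 0.2 s.
At the end, for the whole second after the job is handed in: The lid lies at rest on the tub, within 10 mm of its centre, within 0.12 rad of square, level to 0.03 rad and within 2.5 mm of flush at its middle; the seal is pressed down by more than 4.2 of its 6 mm at all four corners (value of joint each of seal_near_left, seal_near_right, seal_far_left, seal_far_right above 0.0042 m and horizontal distance between lid_handle and tub_top below 0.01 m and z of lid_handle in the frame of tub_top below 0.0305 m and angle between lid_handle's own z axis and vertical below 0.03 rad and angle between the x axis of lid_handle and the x axis of tub_top, either way round below 0.12 rad and linear speed of lid below 0.02 m/s); the robot touches nothing.
It fails at once if the lid is forced onto the tub with more than 42 N (contact force between lid and tub above 42 N).
It fails at once if the pot, watering can, spray bottle or saucer is moved by more than 30 mm (distance of any of pot, can, spray, saucer from where it was at the start of the episode above 0.03 m).
It also fails if it takes over 66 s, if anything falls off the work surface, if the arm or the gripper's body presses on something with over 40 N, if the wrist force passes 120 N, or if a joint passes its speed limit or range.

ROBOT

A 7-joint arm with a two-finger parallel gripper is mounted at the origin on the work surface. World frame = base frame: x ahead of the robot, y to its left, z up, the work surface at z = 0. Lengths are in m, angles in rad, forces in N, time in s.
With the tool pointing down it reaches from about 0.4 to 0.9 m from the base axis. Payload 5.6 kg.
Tool frame: the origin (TCP) lies midway between the tips of the shut fingers; the grasp point (between the pads) lies 19 mm behind it; z points along the fingers, y is the line along which they close (so a half turn about z gives the same grasp; the last joint's range is limited). The gripper opens to 92 mm and grips with 3 to 60 N. Pads are 20 mm wide; open, the fingers measure 128 mm over their backs; the gripper's body (75 mm by 189 mm) begins 69 mm behind the grasp point.
Start: joints at [1.232, 0.468, -0.012, 1.603, 0.006, 1.071, -0.056], TCP at [0.189, -0.622, 0.215] pointing down, gripper open.
Joint ranges: [-2.53, 2.53], [-0.31, 2.02], [-1.57, 1.55], [0.28, 2.44], [-1.29, 4.43], [0.15, 1.84], [-2.92, 2.92]. Speed limits (rad/s): [2.57, 2.57, 3.14, 3.14, 3.14, 3.14, 3.14].

INTERFACE

Orientations are given as a 3x3 rotation matrix whose columns are the frame's x, y, z axes.
In Python, from station import env, effector, solver, viewer, workorder, search_frame, tip_of gives the robot as it stands. Calls block until the motion is done:
- env.reach(position, orientation): joint-space move of the TCP to a pose.
- env.movel(position, frame=None, rate=0.15): straight line of the TCP; frame=None keeps the orientation; rate is the mean speed in m/s.
- env.goto_joints(angles): joint-space move.
- effector.release() and effector.grasp(squeeze=None): open the fingers fully, or close them until they stop; squeeze is the grip in N (None keeps the last).
- env.pause(seconds).
- solver.inverse_kinematics(position, orientation): joint angles nearest the present ones, or None.
- env.sense(): the state.
- viewer.read_camera(name): name is "scene" or "side" or "wrist"; returns (picture, depth): 384x512x3 uint8, red, green, blue; 384x512 float32, m along the optical axis (not along the pixel's ray), 0 where there is no reading.
- viewer.camera_info(name): a dict with "intrinsics" (3x3 intrinsics, pixels), "eye" and "rotation" of the camera in the world; the wrist camera has in their place "T_tool_cam" (4x4, takes a point from camera to tool coordinates, whose origin is the TCP and whose axes are the flange's). Camera axes: x right, y up, looking along -z (the intrinsics and any distortion apply to the point x, -y, -z); pixel columns grow to the right and rows downward; lengths in m; the calibration is good to about 2 mm. A picture is of the moment at which its call begins: read the wrist's pose just before it. camera_info takes no time and is no camera call.
A pose or a line that the arm cannot do raises env.PlanningError and nothing moves.
- workorder.finish_job(): hands the job in; it is judged then, once.
Trained networks look in the newest picture that a camera, given by its name, has taken for a name from the list of things; names that differ only in an ending like _2 or _b are one class to them, and where a whole thing is asked for, a point or a joint stands for the part that bears it (a point fixed in the world has none). Each returns a list of dicts, best first, with "score" (0 to 1); they miss things now and then, are a little off and sometimes report something else, mostly with a low value. They report only what shows in the picture. A call takes as long as a camera call.
- search_frame(camera, name): "at" ([x, y, z] in m, in world coordinates, good to about 4 mm: the middle of the surface that is visible of it).
- tip_of(camera, name): "at" ([x, y, z] in m, in world coordinates, good to about 4 mm: a listed point, or the origin of a listed thing).
The state is a dict: "t": time; "joint_positions": joint angles; "joint_velocities": joint speeds; "tau": joint torques, N m; "ee_pos": TCP position; "tcp_rot": TCP orientation; "wrist_force": force on the tool from outside, world axes, zero at the start; "moment": the same for the moment, N m; "gripper_width": finger opening in m; "grasp_force": force on a finger pad.
Only numpy, scipy, OpenCV 4.12 (cv2) and the standard library are available. Lean on these libraries where they do the work, as an engineer would, in place of code of your own. Each camera call takes 0.05 s, during which the arm holds its last target. There are 200 camera calls.

## Working session

There is one attempt and no reset: what is moved stays moved. The work goes in short steps, each a Python script; the robot and the scene stay as the last script left them, time stands still between calls to the robot, and variables do not carry over. Pictures are saved under pics/ and viewed, at most 10 in all, crops included, and the job is handed in when it is done.

```bash
ls; mkdir -p pics; python3 - <<'E'
from station import *
import cv2,numpy as np
ims=[]
for c in("scene","side"):
    p,d=viewer.read_camera(c); ims.append(p)
    i=viewer.camera_info(c); print(c,np.round(i["eye"],3),np.round(i["rotation"],3).tolist(),np.round(i["intrinsics"],1).tolist(),[k for k in i])
    np.savez(f"{c}.npz",p=p,d=d)
    for n in("lid_tab","lid_handle","lid","tub_top","tub","riser","pot","can","spray","saucer"):
        print(n,[(np.round(r["at"],3).tolist(),round(r["score"],2)) for r in tip_of(c,n)[:2]])
cv2.imwrite("pics/a.png",cv2.resize(np.vstack(ims),(800,600*2))[:, :, ::-1][:600])
cv2.imwrite("pics/b.png",ims[1][:,:,::-1])
cv2.imwrite("pics/a.png",ims[0][:,:,::-1])
s=env.sense();print(s["t"],s["ee_pos"],s["tcp_rot"],s["gripper_width"])
E
```

```text
pics
scene [0.97  0.72  1.119] [[-0.88, -0.366, 0.301], [0.474, -0.702, 0.532], [0.017, 0.611, 0.791]] [[400.8, 0.0, 253.3], [0.0, 400.8, 194.3], [0.0, 0.0, 1.0]] ['intrinsics', 'eye', 'rotation']
lid_tab [([0.544, -0.18, 0.031], 0.6)]
lid_handle [([0.637, -0.198, 0.036], 0.67)]
lid [([0.639, -0.193, 0.002], 0.78)]
tub_top [([0.581, 0.195, 0.082], 0.88)]
tub [([0.582, 0.194, -0.002], 0.86)]
riser [([0.606, -0.202, 0.002], 0.74)]
pot [([0.573, -0.46, -0.005], 0.79)]
can [([0.512, 0.467, -0.003], 0.69)]
spray [([0.44, -0.435, -0.006], 0.79)]
saucer [([0.732, -0.224, 0.081], 0.85)]
side [-0.016  0.686  0.808] [[-0.754, 0.407, -0.516], [-0.657, -0.47, 0.59], [-0.002, 0.784, 0.621]] [[351.6, 0.0, 252.3], [0.0, 351.6, 198.5], [0.0, 0.0, 1.0]] ['intrinsics', 'eye', 'rotation']
lid_tab [([0.542, -0.186, 0.036], 0.57)]
lid_handle [([0.735, -0.221, 0.083], 0.45)]
lid [([0.637, -0.191, 0.001], 0.84)]
tub_top [([0.582, 0.193, 0.082], 0.85)]
tub [([0.581, 0.192, -0.001], 0.56)]
riser [([0.609, -0.2, -0.0], 0.76), ([0.637, -0.19, 0.002], 0.3)]
pot []
can [([0.511, 0.47, 0.0], 0.73)]
spray [([0.436, -0.432, 0.004], 0.84), ([0.584, 0.195, -0.001], 0.61)]
saucer [([0.731, -0.22, 0.083], 0.8), ([0.509, 0.466, -0.006], 0.61)]
1.1 [ 0.18943248 -0.62178457  0.21458349] [[ 9.56585815e-01  2.91450812e-01 -4.94752646e-05]
 [ 2.91450811e-01 -9.56585816e-01 -1.79790747e-05]
 [-5.25673523e-05  2.77892177e-06 -9.99999999e-01]] 0.09200850466852196
```

View pics/a.png

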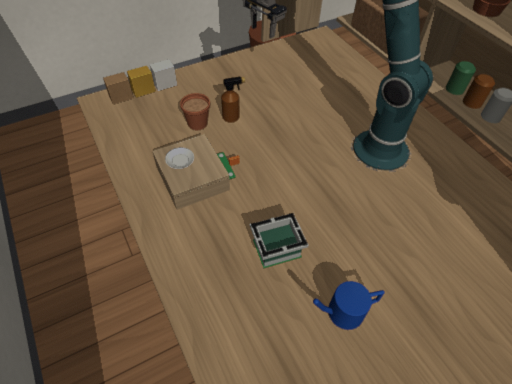

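View pics/b.png

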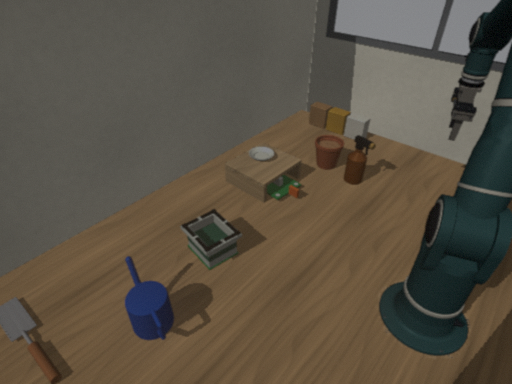

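The scene view shows the riser at (190,170) with the saucer on top, the orange tab at (233,159), the tub at (278,240) and the can at (350,305). The networks agree with this, apart from the side view's lid_handle, which is really the saucer. Next I'll get the yaws from depth.

```bash
cat >h.py <<'E'
from station import *
import cv2,numpy as np
def cloud(c,p=None,d=None,T=None):
    i=viewer.camera_info(c); K=i["intrinsics"]
    if p is None:
        s=env.sense(); p,d=viewer.read_camera(c)
        if c=="wrist":
            A=np.array(i["T_tool_cam"]); R=s["tcp_rot"]@A[:3,:3]; e=s["tcp_rot"]@A[:3,3]+s["ee_pos"]
    if c!="wrist": R,e=np.array(i["rotation"]),np.array(i["eye"])
    v,u=np.indices(d.shape); X=np.stack([(u-K[0][2])*d/K[0][0],-(v-K[1][2])*d/K[1][1],-d],-1)
    W=X@np.array(R).T+e; W[d<=0]=np.nan
    return p,W
def rect(W,m):
    P=W[m][:,:2].astype(np.float32); (c,s,a)=cv2.minAreaRect(P*1000)
    a=(a+45)%90-45
    return np.round(np.array(c)/1000,4),np.round(s,0),round(np.radians(a),3),len(P)
def near(W,c,r,z0,z1):
    return (np.hypot(W[...,0]-c[0],W[...,1]-c[1])<r)&(W[...,2]>z0)&(W[...,2]<z1)
def down(yaw): # tool y across heading yaw
    c,s=np.cos(yaw),np.sin(yaw); return np.array([[c,s,0],[s,-c,0],[0,0,-1.]])
E
python3 - <<'E'
from h import *
for c in("scene","side"):
    z=np.load(c+".npz"); p,W=cloud(c,z["p"],z["d"])
    print(c,"tub",rect(W,near(W,(.582,.194),.13,.078,.1)))
    print("riser",rect(W,near(W,(.7,-.215),.2,.079,.09)))
    o=(p[...,0]>150)&(p[...,1]<130)&(p[...,2]<80)&near(W,(.54,-.183),.05,.01,.06)
    print("tab",rect(W,o),np.nanmean(W[o],0))
    hsv=cv2.cvtColor(p,cv2.COLOR_RGB2HSV)
    g=(hsv[...,0]>45)&(hsv[...,0]<90)&(hsv[...,1]>90)&near(W,(.58,-.187),.1,.005,.03)
    print("lid",rect(W,g))
for p in([.54,-.183,.15],[.54,-.183,.011],[.4,-.17,.011],[.5,-.18,.02],[.58,.194,.1]):
    print(p,solver.inverse_kinematics(p,down(-.09)) is not None)
E
```

```text
scene tub (array([0.5804, 0.1934]), array([129., 146.]), np.float64(-0.171), 881)
riser (array([ 0.7052, -0.2012]), array([227., 200.]), np.float64(-0.03), 2323)
tab (array([ 0.5541, -0.1855]), array([2., 7.]), np.float64(-0.441), 3) [ 0.55390074 -0.1858939   0.04536859]
lid (array([ 0.5751, -0.1833]), array([128.,  25.]), np.float64(-0.08), 126)
side tub (array([0.5794, 0.1924]), array([126., 146.]), np.float64(-0.18), 839)
riser (array([ 0.7047, -0.2031]), array([224., 203.]), np.float64(-0.028), 1473)
tab (array([0., 0.]), array([0., 0.]), np.float64(0.0), 0) [nan nan nan]
lid (array([ 0.6031, -0.1884]), array([128.,  87.]), np.float64(-0.093), 281)
[0.54, -0.183, 0.15] True
[0.54, -0.183, 0.011] True
[0.4, -0.17, 0.011] True
[0.5, -0.18, 0.02] True
[0.58, 0.194, 0.1] True<stdin>:7: RuntimeWarning: Mean of empty slice
```

```bash
python3 - <<'E'
from h import *
env.movel([.189,-.622,.33],rate=.3)
R=down(-.088)
env.reach([.535,-.184,.30],R)
env.movel([.535,-.184,.16],rate=.25)
p,W=cloud("wrist"); cv2.imwrite("pics/c.png",p[:,:,::-1])
hsv=cv2.cvtColor(p,cv2.COLOR_RGB2HSV)
o=((hsv[...,0]<20)&(hsv[...,1]>170)&(hsv[...,2]>120))&near(W,(.54,-.183),.06,.035,.06)
print("tab",rect(W,o))
print([(r["at"],r["score"]) for r in tip_of("wrist","lid_tab")],[(r["at"],r["score"]) for r in tip_of("wrist","lid")])
g=(hsv[...,0]>45)&(hsv[...,0]<90)&(hsv[...,1]>90)&near(W,(.58,-.187),.1,.01,.03)
print("lid",rect(W,g)); print(env.sense()["t"],env.sense()["ee_pos"])
E
```

```text
tab (array([ 0.5456, -0.1843]), array([11., 39.]), np.float64(-0.09), 571)
[([0.5417, -0.1819, 0.0285], 0.76)] []
lid (array([ 0.5834, -0.1884]), array([131.,  47.]), np.float64(-0.029), 5767)
4.5083 [ 0.53628112 -0.18446748  0.16192745]
```

View pics/c.png

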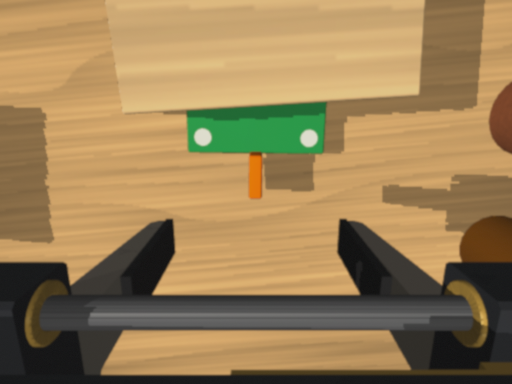

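The tab shows at (255,175) in the wrist view, square between the open fingers, with the spray bottle and pot clear on the right.

```bash
python3 - <<'E'
from h import *
R=down(-.088); u=np.array([np.cos(-.088),np.sin(-.088),0])
g=np.array([.5456,-.1843,.013])-.004*u
env.movel(g+[0,0,.05],R,rate=.2); env.movel(g,R,rate=.1)
effector.grasp(15); s=env.sense(); print(s["gripper_width"],s["grasp_force"],s["wrist_force"])
env.movel(g-.14*u,R,rate=.12); s=env.sense(); print(s["gripper_width"],s["wrist_force"],s["ee_pos"])
effector.release(); env.pause(.1)
env.movel(g-.14*u+[0,0,.17],R,rate=.25)
h=g-.14*u+.095*u
env.movel([h[0]-.06,h[1],.2],R,rate=.25); env.pause(.15)
p,W=cloud("wrist"); cv2.imwrite("pics/d.png",p[:,:,::-1])
hsv=cv2.cvtColor(p,cv2.COLOR_RGB2HSV)
gr=(hsv[...,0]>45)&(hsv[...,0]<90)&(hsv[...,1]>90)&near(W,h,.13,.01,.03)
print("lid",rect(W,gr)); w=near(W,h,.08,.045,.07);print("handle",rect(W,w))
print([(r["at"],r["score"]) for r in tip_of("wrist","lid_handle")]); print(env.sense()["t"],h)
E
```

```text
0.012022045604153589 14.987172335386276 [ 0.30590444 -0.67827167 -0.60324074]
0.011982556595967414 [-1.47224252 -0.06407554  0.27593535] [ 0.40210259 -0.17166762  0.01295394]
lid (array([ 0.4985, -0.18  ]), array([129., 148.]), np.float64(-0.091), 15765)
handle (array([ 0.4727, -0.1773]), array([ 20., 111.]), np.float64(-0.084), 1474)
[([0.5017, -0.1792, 0.0424], 0.83)]
11.0333 [ 0.49678961 -0.17999356  0.013     ]
```

View pics/d.png

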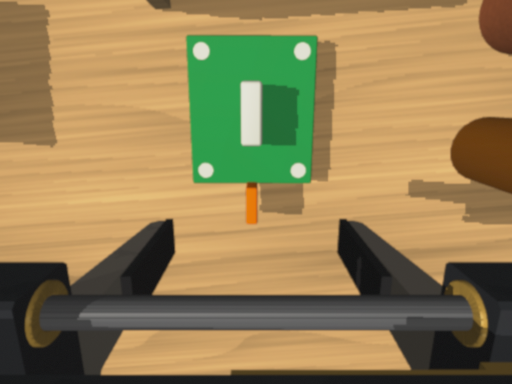

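The lid is wholly out, with the white handle at (251,113) in the wrist view. Next I grip it and carry it over the tub.

```bash
python3 - <<'E'
from h import *
R=down(-.09); h=np.array([.4995,-.180,0])
env.movel(h+[0,0,.08],R,rate=.25); env.movel(h+[0,0,.027],R,rate=.1)
effector.grasp(25); s=env.sense(); print(s["gripper_width"],s["wrist_force"],s["ee_pos"])
env.movel(h+[0,0,.2],rate=.2)
R=down(-.175); t=np.array([.580,.193,0])
env.movel(t+[0,0,.2],R,rate=.25); env.movel(t+[0,0,.14],R,rate=.15); env.pause(.2)
s=env.sense(); print(s["t"],s["gripper_width"],s["ee_pos"],s["wrist_force"])
for c in("scene","side"):
    p,W=cloud(c); hsv=cv2.cvtColor(p,cv2.COLOR_RGB2HSV)
    gr=(hsv[...,0]>45)&(hsv[...,0]<90)&(hsv[...,1]>110)&near(W,t,.13,.129,.145)
    print(c,rect(W,gr),np.median(W[gr][:,2])); cv2.imwrite(f"pics/e_{c}.png",cv2.resize(p[130:330,130:400] if c=="scene" else p[130:330,100:370],None,fx=2,fy=2)[:,:,::-1])
E
```

```text
0.020257364259945718 [ 0.1380926   0.27056112 -0.1427307 ] [ 0.49949242 -0.18006522  0.02696533]
16.9333 0.01972335072927983 [0.58081045 0.19325468 0.14132616] [-0.27303543  0.02081903 -2.50215564]
scene (array([0.5806, 0.1949]), array([132., 148.]), np.float64(-0.176), 985) 0.1347895142661476
side (array([0.5772, 0.196 ]), array([126., 150.]), np.float64(-0.171), 878) 0.13598006372879712
```

View pics/e_side.png

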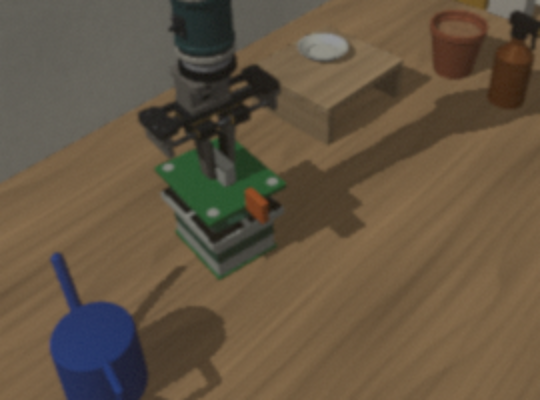

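The lid hovers square over the tub in the side view, about 1-2 mm too far in +y. I'll correct that and lower it.

```bash
python3 - <<'E'
from h import *
R=down(-.175); t=np.array([.5805,.1915,0])
env.movel(t+[0,0,.118],R,rate=.08)
for z in(.112,.109,.107,.1055,.104):
    env.movel(t+[0,0,z],R,rate=.04); s=env.sense(); print(z,s["ee_pos"][2].round(4),s["wrist_force"].round(2))
    if s["wrist_force"][2]>2: break
effector.release(); env.pause(.3)
env.movel(t+[0,0,.19],R,rate=.2)
b=t-[.06,-.01,0]; env.movel(b+[0,0,.27],R,rate=.25); env.pause(.15)
p,W=cloud("wrist"); cv2.imwrite("pics/f.png",p[:,:,::-1])
hsv=cv2.cvtColor(p,cv2.COLOR_RGB2HSV)
gr=(hsv[...,0]>45)&(hsv[...,0]<90)&(hsv[...,1]>90)&near(W,t,.13,.09,.115)
print("lid",rect(W,gr),np.median(W[gr][:,2]))
P=W[gr]; A=np.c_[P[:,:2]-P[:,:2].mean(0),np.ones(len(P))]; print(np.linalg.lstsq(A,P[:,2],rcond=None)[0])
print("t",env.sense()["t"])
E
```

```text
0.112 0.1118 [-0.23  0.54 -2.96]
0.109 0.1089 [ 0.26 -0.54 -1.96]
0.107 0.1069 [ 0.4  -0.04 -2.94]
0.1055 0.1058 [ 1.49  0.52 -0.54]
0.104 0.1056 [-3.18 -2.85  8.57]
lid (array([0.5804, 0.1922]), array([130., 148.]), np.float64(-0.179), 16665) 0.1017977122144963
[0.00296341 0.00305473 0.10179708]
t 21.525
```

View pics/f.png

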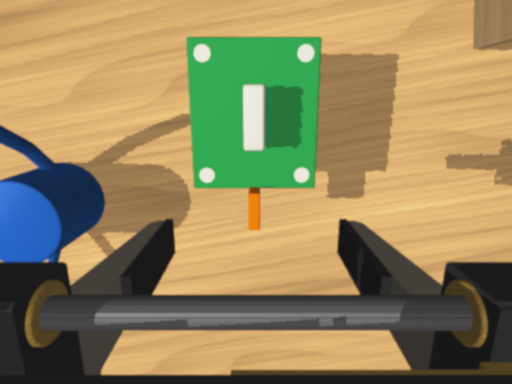

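The lid sits level on the seal and centred on the tub, with the discs at (202,53), (306,53), (207,175) and (301,175). Next I press the corners with the fingers shut, watching the force.

```bash
cat >press.py <<'E'
from h import *
R=down(-.177); c,s_=np.cos(-.177),np.sin(-.177)
def corner(t,sx,sy,zs,zmin,fmax):
    q=np.array([t[0]+c*.06*sx-s_*.05*sy,t[1]+s_*.06*sx+c*.05*sy,0])
    env.movel(q+[0,0,.125],R,rate=.25)
    env.movel(q+[0,0,zs],R,rate=.1); f0=env.sense()["wrist_force"][2]; z=zs; fm=0
    while z>zmin-.006:
        z-=.0008; env.movel(q+[0,0,z],R,rate=.02); s=env.sense(); f=s["wrist_force"][2]-f0; fm=max(f,fm)
        if f>fmax or s["ee_pos"][2]<zmin: break
    print(sx,sy,"cmd",round(z,4),"ee",s["ee_pos"].round(4),"f",round(f,1),"max",round(fm,1),"f0",round(f0,1),"t",round(s["t"],1))
    env.movel(q+[0,0,.125],R,rate=.2)
E
python3 - <<'E'
from press import *
t=np.array([.5805,.192])
effector.grasp(20)
env.movel([.5,.25,.17],R,rate=.25)
corner(t,-1,1,.106,.0945,22)
E
```

```text
-1 1 cmd 0.0924 ee [0.5303 0.2524 0.0961] f 26.0 max 26.0 f0 1.3 t 28.4
```

```bash
python3 - <<'E'
from press import *
t=np.array([.5805,.192])
corner(t,1,1,.106,.0945,22)
corner(t,1,-1,.109,.0945,22)
corner(t,-1,-1,.105,.0945,22)
E
```

```text
1 1 cmd 0.0916 ee [0.6489 0.2312 0.0961] f 23.8 max 23.8 f0 -0.1 t 34.2
1 -1 cmd 0.0914 ee [0.6314 0.1317 0.0958] f 26.3 max 26.3 f0 0.5 t 40.9
-1 -1 cmd 0.093 ee [0.5127 0.153  0.0953] f 22.4 max 22.4 f0 0.3 t 46.0
```

```bash
python3 - <<'E'
from press import *
t=np.array([.5805,.1915,0])
env.movel(t-[.06,-.01,0]+[0,0,.25],R,rate=.3); env.pause(.15)
p,W=cloud("wrist"); cv2.imwrite("pics/g.png",p[:,:,::-1])
hsv=cv2.cvtColor(p,cv2.COLOR_RGB2HSV)
gr=(hsv[...,0]>45)&(hsv[...,0]<90)&(hsv[...,1]>90)&near(W,t,.13,.085,.115)
print("lid",rect(W,gr),np.median(W[gr][:,2]))
P=W[gr]; A=np.c_[P[:,:2]-t[:2],np.ones(len(P))]; k=np.linalg.lstsq(A,P[:,2],rcond=None)[0]; print(k)
for sx in(-1,1):
  for sy in(-1,1):
    q=np.array([c*.06*sx-s_*.05*sy,s_*.06*sx+c*.05*sy]); print(sx,sy,round(q@k[:2]+k[2],4))
print("t",env.sense()["t"])
E
```

```text
lid (array([0.5804, 0.1922]), array([129., 148.]), np.float64(-0.177), 18091) 0.09627235031115339
[0.00056301 0.00082644 0.09626707]
-1 -1 0.0962
-1 1 0.0963
1 -1 0.0962
1 1 0.0963
t 47.0583
```

View pics/g.png

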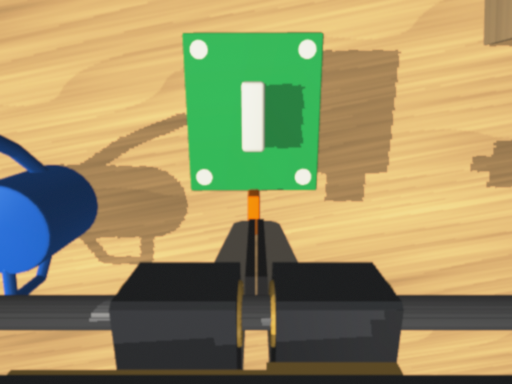

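The wrist view shows the lid (184-322, 33-190) level to within 0.2 mm across the corners and about 5.5 mm lower than before pressing, so it is flush and square.

```bash
python3 -c "
from h import *
print(workorder.finish_job())"
```

```text
the job is handed in; nothing more can be done
None
```

I pulled the lid out, set it square on the tub, pressed it down at all four corners (peak about 26 N) and handed the job in; the last wrist view showed it flush and level to about 0.2 mm, but the hand-in gave no verdict.

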